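# Zero a click-stop adjuster and back it off four clicks

### The arm

A 6-joint arm with a two-finger parallel gripper is mounted at the origin on a cart in front of the work surface, level with it; the furniture and walls round the work are solid. World frame = base frame: x ahead of the robot, y to its left, z up, the work surface at z = 0. Lengths are in mm, angles in rad, forces in N, time in s.
With the tool pointing down it reaches from about 275 to 1000 mm from the base axis. Payload 8.4 kg.
Tool frame: the origin (TCP) lies between the finger pads; the fingertips stand 22 mm ahead of it and the grasp point (between the pads) lies 3 mm ahead of it (r.nose_length is the z of the fingertips in the tool frame, in mm); z points along the fingers, y is the line along which they close (so a half turn about z gives the same grasp; the last joint's range is limited). The gripper opens to 85 mm and grips with 20 to 120 N. Pads are 22 mm wide; open, the fingers measure 114 mm over their backs; the gripper's body (76 mm by 85 mm) begins 54 mm behind the grasp point. The pads swing forward as they close: fully open they stand 13 mm farther back than shut.
Start: joints at [1.28, 0.353, 1.633, -0, 1.155, -0.002], TCP at [178, 599.119, 253.281] pointing down, gripper open.
Joint ranges: [-2.63, 2.63], [-0.92, 2.1], [0.06, 2.66], [-1.3, 4.44], [0, 2.69], [-3.02, 3.02]. Speed limits (rad/s): [2.22, 2.22, 2.79, 3.14, 3.14, 3.14].

### API

Orientations are given as [roll, pitch, yaw] about the fixed x, y, z axes, in that order (R = Rz(yaw) Ry(pitch) Rx(roll)).
In Python, from rig import r gives the robot as it stands.
- The arm moves only by the shell command python3 steer.py 'ROWS' [FORCE]. ROWS is rows parted by semicolons, their numbers by spaces, 1 to 5 of them, each of 7 numbers: a rotation vector rx, ry, rz in rad, then dx, dy, dz in mm, then the opening from 0.0 (shut) to 1.0 (fully open); each row shifts and turns the commanded pose from where the row before left it, along the tool's axes as they then stand; what a row does not reach is not made up. A row lasts 1/12 s, in which the tool goes at most 41.7 mm and 0.125 rad, less where a joint would pass 70% of its speed; a pose out of reach is approached as far as the arm can. The fingers move at their own pace and stop on an object; FORCE is the grip in N (left out, the last holds). Time passes only in rows, so rows that do not move let the fingers close. It prints the time, the measured TCP pose, the force, the opening and the grip force at its end.
- r.sense(): the state, without advancing time (a new reading comes with each control period).
- r.grab_frame(name): name is "side" or "top" or "wrist"; returns the picture (400x640x3 uint8, red, green, blue); there is no depth.
- r.camera_params(name): a dict with "fx", "fy", "cx", "cy" (pixels), "rvec" (rotation vector, rad) and "tvec" (3), from world to camera coordinates, as OpenCV has them. Camera axes: x right, y down, z forward; pixel columns grow to the right and rows downward; lengths in mm; the calibration is good to about 2 mm. A picture is of the moment at which its call begins: read the wrist's pose just before it. camera_params takes no time and is no camera call; for the wrist camera it gives the pose at the moment of the call.
- r.sign_off(): hands the job in; it is judged then, once.
The state is a dict: "clock": time; "qpos": joint angles; "qvel": joint speeds; "joint_efforts": joint torques, N m; "eef_pos": TCP position; "tcp_rot": TCP orientation; "contact_force": force on the tool from outside, world axes, zero at the start; "wrist_torque": the same for the moment, N m; "opening": opening from 0.0 (shut) to 1.0 (fully open); "grasp_force": force on a finger pad.
Only numpy, scipy, OpenCV 4.12 (cv2) and the standard library are available. Lean on these libraries where they do the work, as an engineer would, in place of code of your own. Each camera call takes 0.05 s, during which the arm holds its last target. There are 200 camera calls.

### The job

Set the length stop of the drilling jig on the bench: turn its black dial clockwise until the stop is fully home against its hard end, then back it off anticlockwise by exactly four clicks and let go. The dial has lost motion and no marks, so count the clicks by feel; leave the grease pot, pliers and tape measure beside the jig where they lie.

Things in the scene. Friction and masses are not known exactly. Their poses are not given: they have to be found in the camera images.
- adjuster: the drilling jig, fixed to the bench: aluminium plate 110 (x) x 260 (y) x 12 mm; on its -y half a grey housing 96 x 96 mm, top 52 mm (screw heads 56 mm) above the bench, with the black dial on it; on its +y half the steel stop, a fixed white valve block and an end fence. Origin: centre of the plate's underside; z up.
- dial_grip (a point): point on the dial's upright axis at gripping height, 83 mm above the bench, at x 0, y -75 mm of the jig; does not turn with the dial. The dial is a round ribbed black knob, 60 mm across, its side 64 to 96 mm above the bench, gripped across at any yaw. Clockwise from above drives the stop home. At the start it stands 3 to 7 clicks short of the hard end, anywhere in its lost motion.
- dial_top (a point): centre of the dial's top, 96 mm above the bench (does not turn). Feel: clicks are 24 degrees apart, each one torque bump of 0.2 to 0.35 N m; free turning is below 0.05. Just past a bump the inner drum snaps ahead to its next rest and stays when let go (turn on some 5 degrees to be over it); the dial then idles about half a click. After a change of direction it idles 1 to 2 clicks' angle.
- housing_top (a point): centre of the grey housing's top face under the dial, 52 mm above the bench. The hard end lies at a click. Against it the torque climbs past the bumps and does not give: 0.45 N m shows it. Grip the dial with about 40 N: a weak grip (under 25 N) slips. Let go in mid-bump, the drum falls back to the last click.
- stop_face (a point): centre of the stop's face towards the block, 30 mm above the bench. In the jig's frame it stands at y = 26.0 mm when fully home, and goes back (-y) by 0.5 mm a click. Too fine to count clicks by the measured position.
- grease_pot: round grease pot, blue lid, 63 mm in diameter, 43 mm high, loose; origin at the centre of its underside; leave alone
- pliers: pliers with blue grips lying flat, 172 x 56 x 13 mm, loose; origin at the centre of the underside; leave alone
- tape_measure: yellow tape measure, 32 x 78 x 60 mm, loose; origin at the centre of its underside; leave alone

How it is judged (in metres and radians):
On the way:
1. the stop has been driven fully home against its hard end (y of stop_face in the frame of adjuster above 0.02587 m), for 0.1 s.
At the end, for the whole second after the job is handed in: After having been fully home, the stop rests four clicks back: its face 2.0 mm (within 0.2 mm, less than half a click) behind the home position, and the dial is let go (y of stop_face in the frame of adjuster between 0.0238 and 0.0242 m); the robot touches nothing.
It fails at once if the grease pot, the pliers or the tape measure was shifted by more than 20 mm (distance of any of grease_pot, pliers, tape_measure from where it was at the start of the episode above 0.02 m).
It also fails if it takes over 72 s, if anything falls off the work surface, if the arm or the gripper's body presses on something with over 40 N, if the wrist force passes 120 N, or if a joint passes its speed limit or range.

## Working session

There is one attempt and no reset: what is moved stays moved. The work goes in short steps, Python scripts to look and compute and a shell command to move; the robot and the scene stay as the last step left them, time stands still between calls to the robot, and variables do not carry over. Pictures are saved under pics/ and viewed, at most 10 in all, crops included, and the job is handed in when it is done.

```bash
ls; mkdir -p pics; python3 - <<'E'
from rig import r
import cv2
for n in ("top","side"):
    im=r.grab_frame(n); cv2.imwrite(f"pics/{n}0.png",im[:,:,::-1]); print(n,r.camera_params(n))
s=r.sense(); print(s)
E
```

```text
pics
rig.py
steer.py
top {'fx': 401.283299656709, 'fy': 401.283299656709, 'cx': 313.5960090741527, 'cy': 203.01802691564066, 'rvec': array([ 2.16933065, -2.21219893,  0.11625389]), 'tvec': array([  18.41610134,  561.4796534 , 1026.72845982])}
side {'fx': 452.37665134779127, 'fy': 452.37665134779127, 'cx': 312.43617526667873, 'cy': 204.1301874763446, 'rvec': array([ 1.90642977, -0.64327404,  0.40762308]), 'tvec': array([-464.98332918,  230.80296487,  640.21135489])}
{'clock': 0.1, 'qpos': array([ 1.27960585e+00,  3.53602732e-01,  1.63407099e+00,  7.95432620e-06,
        1.15520293e+00, -2.38736165e-03]), 'qvel': array([ 5.49937846e-05, -5.34817538e-04, -3.95935801e-04,  1.77748163e-03,
       -2.06589458e-05,  1.49893663e-03]), 'joint_efforts': array([ 1.64291141e-04, -6.06357336e+01, -3.42816532e+01, -1.99769084e-05,
        3.95122086e-03, -1.08201256e-06]), 'eef_pos': array([177.87613708, 598.72760503, 252.61704389]), 'tcp_rot': array([-3.14030868e+00, -1.03384380e-05,  2.85278631e+00]), 'contact_force': array([-0.31496582,  0.30551261,  0.10740223]), 'wrist_torque': array([ 0.00935763,  0.05041027, -0.03970889]), 'grasp_force': 0.0, 'opening': 1.0015613288988674}
```
View pics/top0.png

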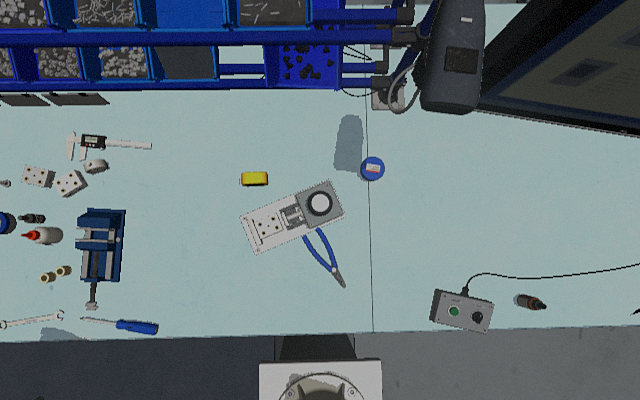

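View pics/side0.png

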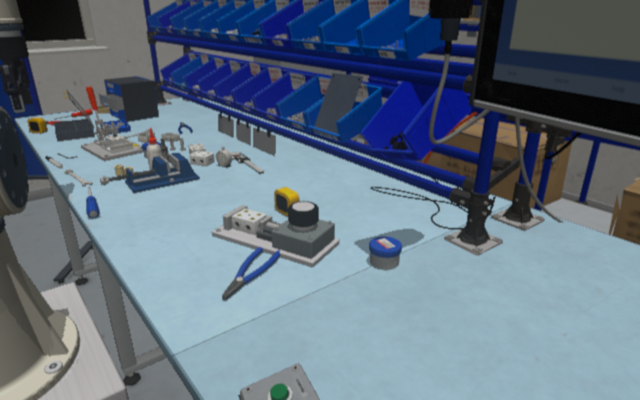

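Top view: dial at about (319,203), jig plate tilted, grease pot at (372,168), tape at (254,178), pliers at (325,258). Side view: dial at about (303,213). Next I measure the dial in both views.

```bash
cat > h.py <<'E'
import numpy as np, cv2
from rig import r
def ray(p,uv):
    R=cv2.Rodrigues(p["rvec"])[0]; K=np.array([[p["fx"],0,p["cx"]],[0,p["fy"],p["cy"]],[0,0,1]])
    return -R.T@p["tvec"], R.T@np.linalg.inv(K)@np.array([*uv,1.])
def onz(p,uv,z):
    c,d=ray(p,uv); return c+d*(z-c[2])/d[2]
def cross(p,a,q,b):
    c,d=ray(p,a); e,f=ray(q,b); t=np.linalg.lstsq(np.c_[d,-f],e-c,rcond=None)[0]
    P,Q=c+t[0]*d,e+t[1]*f; return (P+Q)/2,np.linalg.norm(P-Q)
E
python3 - <<'E'
from h import *
t=cv2.imread("pics/top0.png"); s=cv2.imread("pics/side0.png")
for n,im,(x0,y0,x1,y1) in (("top",t,(300,182,342,225)),("side",s,(280,192,330,240))):
    g=im[y0:y1,x0:x1].max(2); m=(g<60).astype(np.uint8)
    k,l,st,ce=cv2.connectedComponentsWithStats(m)
    p=r.camera_params(n)
    for i in range(1,k):
        if st[i,4]>15: print(n,st[i]+[x0,y0,0,0,0],ce[i]+[x0,y0])
# plate by brightness low saturation
p=r.camera_params("top")
hsv=cv2.cvtColor(t,cv2.COLOR_BGR2HSV); m=(hsv[...,1]<30).astype(np.uint8); mm=np.zeros_like(m); mm[170:262,230:352]=m[170:262,230:352]
c=max(cv2.findContours(mm,0,2)[0],key=cv2.contourArea); rc=cv2.minAreaRect(c); b=cv2.boxPoints(rc); print(rc,[onz(p,x,12).round(0) for x in b])
a=cv2.resize(t[150:300,230:400],None,fx=3.5,fy=3.5); e=cv2.resize(s[180:280,200:350],None,fx=3.5,fy=3.5)
cv2.imwrite("pics/crop_t.png",a);cv2.imwrite("pics/crop_s.png",e)
E
```

```text
top [307 191  26  25 210] [318.8        203.81904762]
side [280 196  38  31 544] [299.30147059 214.79963235]
((292.9696350097656, 219.09408569335938), (48.28871154785156, 100.39590454101562), 67.28559112548828) [array([532., 208.,  12.]), array([630., -38.,  12.]), array([511., -84.,  12.]), array([415., 160.,  12.])]
```

View pics/crop_t.png

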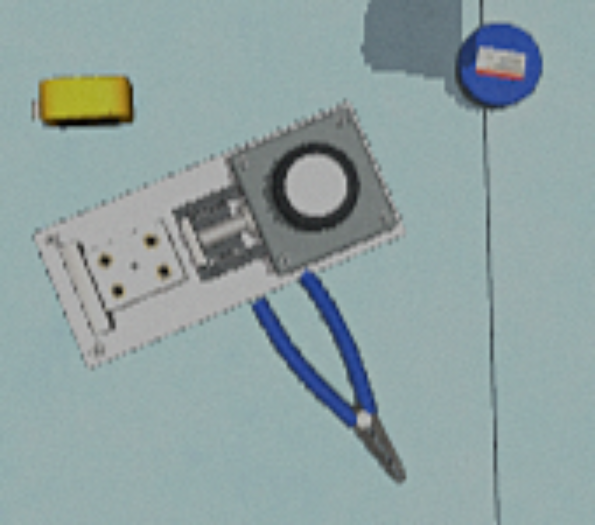

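```bash
cat > to.py <<'E'
import sys; from h import *
from scipy.spatial.transform import Rotation as Ro
def rd():
    s=r.sense(); R=Ro.from_euler("xyz",s["tcp_rot"]); return s,R
if __name__=="__main__":
    s,R=rd(); T=np.array([float(x) for x in sys.argv[1:4]])
    print("tool d",R.inv().apply(T-s["eef_pos"]).round(1),"tilt fix rotvec",(R.inv()*Ro.from_euler("xyz",[np.pi,0,s["tcp_rot"][2]])).as_rotvec().round(4),"q",s["qpos"].round(3),"pos",s["eef_pos"].round(1))
E
cat > tq.py <<'E'
from to import *
s,R=rd(); print("  t%.2f yaw %.1f q6 %.3f Tz %.3f F %s op %.3f g %.1f"%(s["clock"],np.degrees(s["tcp_rot"][2]),s["qpos"][5],s["wrist_torque"][2],s["contact_force"].round(1),s["opening"],s["grasp_force"]))
E
python3 - <<'E'
from h import *
t=cv2.imread("pics/top0.png"); g=t[182:225,300:342].max(2)
c=max(cv2.findContours((g<75).astype(np.uint8),0,2)[0],key=cv2.contourArea)
e=cv2.fitEllipse(c); print(e); uv=np.array(e[0])+[300,182]
p=r.camera_params("top"); P=onz(p,uv,92); print("dial",P, "diam mm",np.mean(e[1])*np.linalg.norm(onz(p,uv+[1,0],92)-P))
q=r.camera_params("side"); K=np.array([[q["fx"],0,q["cx"]],[0,q["fy"],q["cy"]],[0,0,1]])
for z in (64,96): print(cv2.projectPoints(np.array([[P[0],P[1],z]]),q["rvec"],q["tvec"],K,None)[0].ravel())
E
python3 to.py 550 -9 253
```

```text
((19.231979370117188, 21.157142639160156), (24.239904403686523, 25.369041442871094), 61.75734329223633)
dial [555.46731664  -4.62223575  92.        ] diam mm 60.65196434819696
[302.98777585 221.4041303 ]
[302.7273697  206.98621461]
tool d [-5.298e+02 -4.766e+02  2.000e-01] tilt fix rotvec [-0.0013 -0.      0.    ] q [ 1.28   0.354  1.634  0.     1.155 -0.002] pos [177.9 598.7 252.6]
```

View pics/crop_s.png

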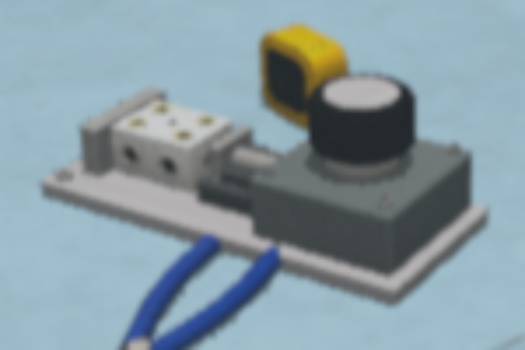

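Side view confirms the dial: its top centre is at about (303.4,206.3), against a prediction of (302.7,207). The measured diameter is 60.7 mm, so the dial is at (555.5, -4.6).

```bash
python3 steer.py '0 0 0 -26.7 -23.5 0 1;0 0 0 -26.7 -23.5 0 1;0 0 0 -26.7 -23.5 0 1;0 0 0 -26.7 -23.5 0 1;0 0 0 -26.7 -23.5 0 1' 40
python3 steer.py '0 0 0 -26.7 -23.5 0 1;0 0 0 -26.7 -23.5 0 1;0 0 0 -26.7 -23.5 0 1;0 0 0 -26.7 -23.5 0 1;0 0 0 -26.7 -23.5 0 1'
python3 to.py 555.5 -4.6 253
```

```text
clock: 0.52
eef_pos: [272.9, 446.8, 252.9]
tcp_rot: [-3.141, -0.0, 2.853]
contact_force: [0.4, 0.9, 1.0]
opening: 0.998
grasp_force: 0.0
clock: 0.93
eef_pos: [367.4, 296.1, 253.2]
tcp_rot: [-3.141, -0.0, 2.853]
contact_force: [0.6, 0.4, 0.1]
opening: 1.0
grasp_force: 0.0
tool d [-2.659e+02 -2.348e+02  2.000e-01] tilt fix rotvec [-0.0002 -0.0001  0.    ] q [ 0.675  0.112  1.95  -0.     1.08  -0.607] pos [367.4 296.1 253.2]
```

```bash
python3 steer.py '0 0 0 -26.7 -23.5 0 1;0 0 0 -26.7 -23.5 0 1;0 0 0 -26.7 -23.5 0 1;0 0 0 -26.7 -23.5 0 1;0 0 0 -26.7 -23.5 0 1' >/dev/null
python3 steer.py '0 0 0 -26.7 -23.5 0 1;0 0 0 -26.7 -23.5 0 1;0 0 0 -26.7 -23.5 0 1;0 0 0 -26.7 -23.5 0 1;0 0 0 -26.7 -23.5 0 1'  >/dev/null
python3 steer.py '0 0 -0.12 0 0 0 1;0 0 -0.12 0 0 0 1;0 0 -0.12 0 0 0 1;0 0 -0.12 0 0 0 1;0 0 -0.12 0 0 0 1'  >/dev/null
python3 steer.py '0 0 -0.12 0 0 0 1;0 0 -0.12 0 0 0 1;0 0 -0.12 0 0 0 1;0 0 -0.12 0 0 0 1;0 0 -0.12 0 0 0 1'
python3 to.py 555.5 -4.6 150
python3 - <<'E'
from h import *
p=r.camera_params("wrist"); im=r.grab_frame("wrist"); cv2.imwrite("pics/w0.png",im[:,:,::-1])
R=cv2.Rodrigues(p["rvec"])[0]; K=np.array([[p["fx"],0,p["cx"]],[0,p["fy"],p["cy"]],[0,0,1]])
print(cv2.projectPoints(np.array([[555.5,-4.6,96]]),p["rvec"],p["tvec"],K,None)[0].ravel())
E
```

```text
clock: 2.6
eef_pos: [555.8, -3.5, 252.9]
tcp_rot: [3.141, -0.0, -2.224]
contact_force: [0.6, 0.1, -0.8]
opening: 1.0
grasp_force: 0.0
tool d [  1.   -0.5 102.9] tilt fix rotvec [ 0.0005 -0.0004 -0.    ] q [-0.009  0.247  1.783 -0.     1.113 -2.497] pos [555.8  -3.5 252.9]
[315.38017082 188.69123754]
```

View pics/w0.png

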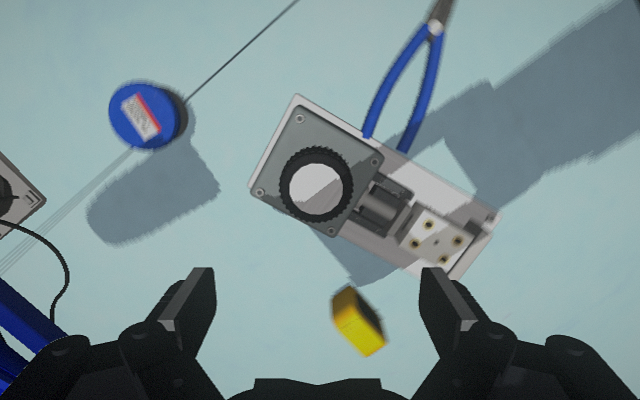

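Wrist view: the dial is centred at about (316,188) as predicted, within 1 px, and the space around it is clear. I go down and grip.

```bash
python3 steer.py '0 0 0 0.5 -0.2 25 1;0 0 0 0.5 -0.3 30 1;0 0 0 0 0 30 1;0 0 0 0 0 30 1;0 0 0 0 0 25 1' >/dev/null
python3 steer.py '0 0 0 0 0 15 1;0 0 0 0 0 11 1;0 0 0 0 0 0 1;0 0 0 0 0 0 1'; python3 tq.py; python3 to.py 555.5 -4.6 86
```

```text
clock: 3.4
eef_pos: [555.8, -4.6, 87.2]
tcp_rot: [3.141, -0.0, -2.232]
contact_force: [-0.2, -0.1, 0.7]
opening: 0.998
grasp_force: 0.0
  t3.40 yaw -127.9 q6 -2.492 Tz -0.000 F [-0.2 -0.1  0.7] op 0.998 g 0.0
tool d [0.1 0.2 1.2] tilt fix rotvec [ 0.0006 -0.0004 -0.    ] q [-0.011  0.461  1.908 -0.     0.773 -2.492] pos [555.8  -4.6  87.2]
```

```bash
python3 steer.py '0 0 0 0 0 0.5 0.5;0 0 0 0 0 0 0.5;0 0 0 0 0 0 0.5;0 0 0 0 0 0 0.5;0 0 0 0 0 0 0.5' 40; python3 tq.py;  python3 steer.py '0 0 0 0 0 0 0.5;0 0 0 0 0 0 0.5;0 0 0 0 0 0 0.5;0 0 0 0 0 0 0.5;0 0 0 0 0 0 0.5' >/dev/null; python3 tq.py
```

```text
clock: 3.82
eef_pos: [556.4, -4.5, 88.3]
tcp_rot: [-3.14, 0.001, -2.231]
contact_force: [-2.0, 1.0, 6.5]
opening: 0.69
grasp_force: 41.9
  t3.82 yaw -127.8 q6 -2.493 Tz -0.006 F [-2.   1.   6.5] op 0.690 g 41.9
  t4.23 yaw -127.8 q6 -2.493 Tz 0.022 F [-1.8  0.5  6.8] op 0.689 g 41.9
```

```bash

python3 steer.py '0 0 0.05 0 0 0 0.5;0 0 0.05 0 0 0 0.5' >/dev/null; python3 tq.py
python3 steer.py '0 0 0.05 0 0 0 0.5;0 0 0.05 0 0 0 0.5' >/dev/null; python3 tq.py
python3 steer.py '0 0 0.05 0 0 0 0.5;0 0 0.05 0 0 0 0.5' >/dev/null; python3 tq.py
python3 steer.py '0 0 0.05 0 0 0 0.5;0 0 0.05 0 0 0 0.5' >/dev/null; python3 tq.py
python3 steer.py '0 0 0.05 0 0 0 0.5;0 0 0.05 0 0 0 0.5' >/dev/null; python3 tq.py
python3 steer.py '0 0 0.05 0 0 0 0.5;0 0 0.05 0 0 0 0.5' >/dev/null; python3 tq.py
python3 steer.py '0 0 0.05 0 0 0 0.5;0 0 0.05 0 0 0 0.5' >/dev/null; python3 tq.py
python3 steer.py '0 0 0.05 0 0 0 0.5;0 0 0.05 0 0 0 0.5' >/dev/null; python3 tq.py
```

```text
t4.40 yaw -133.7 q6 -2.391 Tz 0.031 F [-0.8  0.8  6.5] op 0.691 g 41.9
  t4.57 yaw -139.4 q6 -2.291 Tz 1.037 F [-1.2  2.2  5.9] op 0.691 g 41.8
  t4.73 yaw -144.9 q6 -2.192 Tz 1.715 F [-1.1  1.6  5.6] op 0.690 g 41.7
  t4.90 yaw -150.7 q6 -2.092 Tz 1.409 F [-0.5 -0.6  5.7] op 0.688 g 41.7
  t5.07 yaw -156.4 q6 -1.992 Tz 1.142 F [-1.  -0.4  6.2] op 0.687 g 41.7
  t5.23 yaw -162.2 q6 -1.892 Tz 1.446 F [-0.6 -0.6  6.4] op 0.688 g 41.7
  t5.40 yaw -167.9 q6 -1.792 Tz 1.681 F [-0.7 -1.6  5.7] op 0.689 g 41.7
  t5.57 yaw -173.6 q6 -1.692 Tz 1.441 F [ 0.1 -1.   4.8] op 0.691 g 41.7
```

Torque is far above the stated bumps. I stop and check whether the dial is turning with the gripper or slipping.

```bash
python3 steer.py '0 0 0 0 0 0 0.5;0 0 0 0 0 0 0.5' >/dev/null; python3 tq.py; python3 - <<'E'
from h import *
s=r.sense(); print(s["wrist_torque"],s["eef_pos"],s["joint_efforts"].round(2))
w=r.grab_frame("wrist"); d=r.grab_frame("side")
d=cv2.resize(d[170:280,200:365],(640,427),interpolation=cv2.INTER_CUBIC)
cv2.imwrite("pics/c1.png",cv2.resize(np.vstack([w,d])[:,:,::-1],None,fx=.72,fy=.72))
E
```

```text
t5.73 yaw -173.6 q6 -1.692 Tz 0.020 F [-1.  -0.9  4.6] op 0.687 g 41.8
[-0.27809052  0.2004158   0.02011297] [556.71490053  -4.8450228   88.36044646] [  1.21 -55.26 -23.44   0.4   -0.37   0.12]
```

View pics/c1.png

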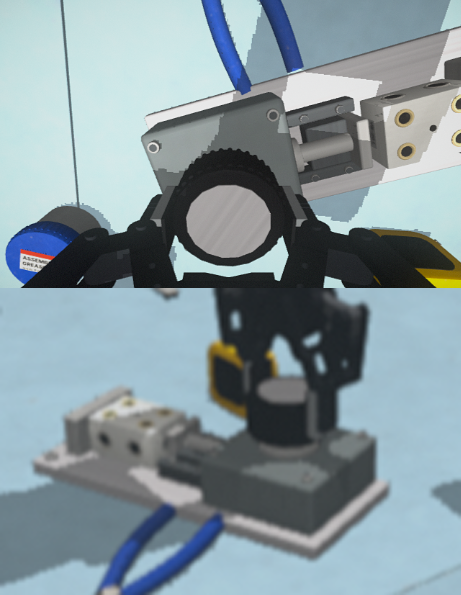

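The grip is well seated on the dial: it sits between the pads at about (228,220) in the wrist half. At rest Tz falls to 0.02, so the extra torque came from motion. I'll read only after a hold.

```bash

python3 steer.py '0 0 0.05 0 0 0 0.5;0 0 0 0 0 0 0.5;0 0 0 0 0 0 0.5' >/dev/null; python3 tq.py
python3 steer.py '0 0 0.05 0 0 0 0.5;0 0 0 0 0 0 0.5;0 0 0 0 0 0 0.5' >/dev/null; python3 tq.py
python3 steer.py '0 0 0.05 0 0 0 0.5;0 0 0 0 0 0 0.5;0 0 0 0 0 0 0.5' >/dev/null; python3 tq.py
python3 steer.py '0 0 0.05 0 0 0 0.5;0 0 0 0 0 0 0.5;0 0 0 0 0 0 0.5' >/dev/null; python3 tq.py
python3 steer.py '0 0 0.05 0 0 0 0.5;0 0 0 0 0 0 0.5;0 0 0 0 0 0 0.5' >/dev/null; python3 tq.py
python3 steer.py '0 0 0.05 0 0 0 0.5;0 0 0 0 0 0 0.5;0 0 0 0 0 0 0.5' >/dev/null; python3 tq.py
python3 steer.py '0 0 0.05 0 0 0 0.5;0 0 0 0 0 0 0.5;0 0 0 0 0 0 0.5' >/dev/null; python3 tq.py
python3 steer.py '0 0 0.05 0 0 0 0.5;0 0 0 0 0 0 0.5;0 0 0 0 0 0 0.5' >/dev/null; python3 tq.py
python3 steer.py '0 0 0.05 0 0 0 0.5;0 0 0 0 0 0 0.5;0 0 0 0 0 0 0.5' >/dev/null; python3 tq.py
python3 steer.py '0 0 0.05 0 0 0 0.5;0 0 0 0 0 0 0.5;0 0 0 0 0 0 0.5' >/dev/null; python3 tq.py
```

```text
t6.08 yaw -176.5 q6 -1.642 Tz -0.031 F [-0.9 -2.3  4.5] op 0.689 g 41.8
  t6.33 yaw -179.4 q6 -1.592 Tz 0.015 F [-2.  -2.4  5.9] op 0.683 g 41.8
  t6.58 yaw 177.8 q6 -1.542 Tz -0.024 F [-1.2 -2.   6. ] op 0.692 g 41.8
  t6.83 yaw 174.9 q6 -1.493 Tz 0.003 F [-0.9 -2.1  5.7] op 0.691 g 41.8
  t7.08 yaw 172.1 q6 -1.443 Tz 0.230 F [-0.6 -2.9  4.4] op 0.692 g 41.8
  t7.33 yaw 169.2 q6 -1.393 Tz 0.239 F [-1.3 -2.7  5.5] op 0.686 g 41.8
  t7.58 yaw 166.3 q6 -1.343 Tz 0.121 F [-1.6 -2.3  5.3] op 0.689 g 41.8
  t7.83 yaw 163.5 q6 -1.292 Tz 0.016 F [-1.1 -3.5  6.1] op 0.690 g 41.8
  t8.08 yaw 160.6 q6 -1.242 Tz -0.021 F [-1.5 -3.7  5.6] op 0.691 g 41.9
  t8.33 yaw 157.7 q6 -1.192 Tz -0.007 F [-0.7 -3.9  5.9] op 0.689 g 41.9
```

```bash

python3 steer.py '0 0 0.05 0 0 0 0.5;0 0 0 0 0 0 0.5;0 0 0 0 0 0 0.5' >/dev/null; python3 tq.py
python3 steer.py '0 0 0.05 0 0 0 0.5;0 0 0 0 0 0 0.5;0 0 0 0 0 0 0.5' >/dev/null; python3 tq.py
python3 steer.py '0 0 0.05 0 0 0 0.5;0 0 0 0 0 0 0.5;0 0 0 0 0 0 0.5' >/dev/null; python3 tq.py
python3 steer.py '0 0 0.05 0 0 0 0.5;0 0 0 0 0 0 0.5;0 0 0 0 0 0 0.5' >/dev/null; python3 tq.py
python3 steer.py '0 0 0.05 0 0 0 0.5;0 0 0 0 0 0 0.5;0 0 0 0 0 0 0.5' >/dev/null; python3 tq.py
python3 steer.py '0 0 0.05 0 0 0 0.5;0 0 0 0 0 0 0.5;0 0 0 0 0 0 0.5' >/dev/null; python3 tq.py
python3 steer.py '0 0 0.05 0 0 0 0.5;0 0 0 0 0 0 0.5;0 0 0 0 0 0 0.5' >/dev/null; python3 tq.py
python3 steer.py '0 0 0.05 0 0 0 0.5;0 0 0 0 0 0 0.5;0 0 0 0 0 0 0.5' >/dev/null; python3 tq.py
```

```text
t8.58 yaw 154.9 q6 -1.142 Tz 0.019 F [-1.4 -4.4  5.8] op 0.689 g 41.9
  t8.83 yaw 152.0 q6 -1.092 Tz -0.034 F [-1.1 -4.6  5.2] op 0.685 g 41.9
  t9.08 yaw 149.1 q6 -1.043 Tz 0.122 F [-1.6 -3.8  5.5] op 0.690 g 41.9
  t9.33 yaw 146.3 q6 -0.993 Tz 0.235 F [-2.3 -4.8  6.3] op 0.690 g 41.9
  t9.58 yaw 143.4 q6 -0.943 Tz 0.165 F [-1.3 -4.9  5.9] op 0.689 g 41.9
  t9.83 yaw 140.5 q6 -0.893 Tz 0.045 F [-1.1 -5.1  7.2] op 0.692 g 41.9
  t10.08 yaw 137.7 q6 -0.842 Tz 0.001 F [-2.7 -4.8  5.3] op 0.694 g 41.9
  t10.33 yaw 134.8 q6 -0.792 Tz -0.047 F [-1.8 -5.1  6.9] op 0.693 g 41.9
```

```bash

python3 steer.py '0 0 0.05 0 0 0 0.5;0 0 0.05 0 0 0 0.5;0 0 0 0 0 0 0.5;0 0 0 0 0 0 0.5' >/dev/null; python3 tq.py
python3 steer.py '0 0 0.05 0 0 0 0.5;0 0 0 0 0 0 0.5;0 0 0 0 0 0 0.5' >/dev/null; python3 tq.py
python3 steer.py '0 0 0.05 0 0 0 0.5;0 0 0 0 0 0 0.5;0 0 0 0 0 0 0.5' >/dev/null; python3 tq.py
python3 steer.py '0 0 0.05 0 0 0 0.5;0 0 0 0 0 0 0.5;0 0 0 0 0 0 0.5' >/dev/null; python3 tq.py
python3 steer.py '0 0 0.05 0 0 0 0.5;0 0 0 0 0 0 0.5;0 0 0 0 0 0 0.5' >/dev/null; python3 tq.py
python3 steer.py '0 0 0.05 0 0 0 0.5;0 0 0 0 0 0 0.5;0 0 0 0 0 0 0.5' >/dev/null; python3 tq.py
```

```text
t10.67 yaw 129.1 q6 -0.692 Tz -0.002 F [-2.4 -5.7  6.4] op 0.690 g 42.0
  t10.92 yaw 126.3 q6 -0.643 Tz 0.452 F [-2.1 -5.8  5.3] op 0.688 g 42.0
  t11.17 yaw 123.6 q6 -0.595 Tz 1.851 F [-0.1 -8.8  4.2] op 0.689 g 42.8
  t11.42 yaw 120.8 q6 -0.545 Tz 1.809 F [  1.8 -18.3   1.9] op 0.695 g 43.0
  t11.67 yaw 117.8 q6 -0.495 Tz 1.565 F [-0.7 -9.   5.6] op 0.693 g 43.3
  t11.92 yaw 114.9 q6 -0.444 Tz 1.134 F [-2.5 -4.9  6.5] op 0.689 g 43.5
```

Hard end reached at yaw about 126°, with torque up to 1.85 N m that doesn't give. Now I back off slowly, counting bumps.

```bash

python3 steer.py '0 0 -0.05 0 0 0 0.5;0 0 0 0 0 0 0.5;0 0 0 0 0 0 0.5' >/dev/null; python3 tq.py
python3 steer.py '0 0 -0.05 0 0 0 0.5;0 0 0 0 0 0 0.5;0 0 0 0 0 0 0.5' >/dev/null; python3 tq.py
python3 steer.py '0 0 -0.05 0 0 0 0.5;0 0 0 0 0 0 0.5;0 0 0 0 0 0 0.5' >/dev/null; python3 tq.py
python3 steer.py '0 0 -0.05 0 0 0 0.5;0 0 0 0 0 0 0.5;0 0 0 0 0 0 0.5' >/dev/null; python3 tq.py
python3 steer.py '0 0 -0.05 0 0 0 0.5;0 0 0 0 0 0 0.5;0 0 0 0 0 0 0.5' >/dev/null; python3 tq.py
python3 steer.py '0 0 -0.05 0 0 0 0.5;0 0 0 0 0 0 0.5;0 0 0 0 0 0 0.5' >/dev/null; python3 tq.py
python3 steer.py '0 0 -0.05 0 0 0 0.5;0 0 0 0 0 0 0.5;0 0 0 0 0 0 0.5' >/dev/null; python3 tq.py
python3 steer.py '0 0 -0.05 0 0 0 0.5;0 0 0 0 0 0 0.5;0 0 0 0 0 0 0.5' >/dev/null; python3 tq.py
python3 steer.py '0 0 -0.05 0 0 0 0.5;0 0 0 0 0 0 0.5;0 0 0 0 0 0 0.5' >/dev/null; python3 tq.py
python3 steer.py '0 0 -0.05 0 0 0 0.5;0 0 0 0 0 0 0.5;0 0 0 0 0 0 0.5' >/dev/null; python3 tq.py
python3 steer.py '0 0 -0.05 0 0 0 0.5;0 0 0 0 0 0 0.5;0 0 0 0 0 0 0.5' >/dev/null; python3 tq.py
python3 steer.py '0 0 -0.05 0 0 0 0.5;0 0 0 0 0 0 0.5;0 0 0 0 0 0 0.5' >/dev/null; python3 tq.py
```

```text
t12.17 yaw 117.6 q6 -0.493 Tz 0.105 F [-2.  -5.2  5.6] op 0.694 g 43.5
  t12.42 yaw 120.5 q6 -0.543 Tz 0.097 F [-1.5 -5.   5.8] op 0.688 g 43.5
  t12.67 yaw 123.4 q6 -0.593 Tz 0.024 F [-1.6 -5.8  5.8] op 0.688 g 43.5
  t12.92 yaw 126.2 q6 -0.643 Tz 0.006 F [-2.3 -4.5  6.1] op 0.690 g 43.5
  t13.17 yaw 129.1 q6 -0.693 Tz 0.015 F [-2.7 -4.2  5.1] op 0.688 g 43.5
  t13.42 yaw 132.0 q6 -0.743 Tz 0.054 F [-2.8 -5.2  5. ] op 0.693 g 43.5
  t13.67 yaw 134.8 q6 -0.793 Tz 0.032 F [-1.9 -3.9  5.7] op 0.691 g 43.5
  t13.92 yaw 137.7 q6 -0.843 Tz 0.042 F [-2.8 -3.9  5.7] op 0.689 g 43.5
  t14.17 yaw 140.6 q6 -0.893 Tz 0.018 F [-1.3 -3.8  6.2] op 0.692 g 43.5
  t14.42 yaw 143.4 q6 -0.943 Tz 0.009 F [-2.  -4.4  5.4] op 0.689 g 43.5
  t14.67 yaw 146.3 q6 -0.993 Tz -0.022 F [-0.6 -3.   5.6] op 0.692 g 43.4
  t14.92 yaw 149.1 q6 -1.043 Tz -0.052 F [-1.7 -4.   5.4] op 0.689 g 43.4
```

```bash

python3 steer.py '0 0 -0.05 0 0 0 0.5;0 0 0 0 0 0 0.5;0 0 0 0 0 0 0.5' >/dev/null; python3 tq.py
python3 steer.py '0 0 -0.05 0 0 0 0.5;0 0 0 0 0 0 0.5;0 0 0 0 0 0 0.5' >/dev/null; python3 tq.py
python3 steer.py '0 0 -0.05 0 0 0 0.5;0 0 0 0 0 0 0.5;0 0 0 0 0 0 0.5' >/dev/null; python3 tq.py
python3 steer.py '0 0 -0.05 0 0 0 0.5;0 0 0 0 0 0 0.5;0 0 0 0 0 0 0.5' >/dev/null; python3 tq.py
python3 steer.py '0 0 -0.05 0 0 0 0.5;0 0 0 0 0 0 0.5;0 0 0 0 0 0 0.5' >/dev/null; python3 tq.py
python3 steer.py '0 0 -0.05 0 0 0 0.5;0 0 0 0 0 0 0.5;0 0 0 0 0 0 0.5' >/dev/null; python3 tq.py
python3 steer.py '0 0 -0.05 0 0 0 0.5;0 0 0 0 0 0 0.5;0 0 0 0 0 0 0.5' >/dev/null; python3 tq.py
python3 steer.py '0 0 -0.05 0 0 0 0.5;0 0 0 0 0 0 0.5;0 0 0 0 0 0 0.5' >/dev/null; python3 tq.py
python3 steer.py '0 0 -0.05 0 0 0 0.5;0 0 0 0 0 0 0.5;0 0 0 0 0 0 0.5' >/dev/null; python3 tq.py
python3 steer.py '0 0 -0.05 0 0 0 0.5;0 0 0 0 0 0 0.5;0 0 0 0 0 0 0.5' >/dev/null; python3 tq.py
python3 steer.py '0 0 -0.05 0 0 0 0.5;0 0 0 0 0 0 0.5;0 0 0 0 0 0 0.5' >/dev/null; python3 tq.py
python3 steer.py '0 0 -0.05 0 0 0 0.5;0 0 0 0 0 0 0.5;0 0 0 0 0 0 0.5' >/dev/null; python3 tq.py
```

```text
t15.17 yaw 152.0 q6 -1.093 Tz -0.195 F [-1.7 -2.8  6.5] op 0.690 g 43.5
  t15.42 yaw 154.8 q6 -1.143 Tz -0.217 F [-1.8 -2.6  6.6] op 0.690 g 43.5
  t15.67 yaw 157.7 q6 -1.193 Tz -0.130 F [-2.3 -3.3  5.6] op 0.689 g 43.5
  t15.92 yaw 160.6 q6 -1.243 Tz 0.002 F [-2.  -3.2  6.2] op 0.693 g 43.5
  t16.17 yaw 163.5 q6 -1.293 Tz -0.026 F [-2.3 -2.   6.2] op 0.691 g 43.5
  t16.42 yaw 166.3 q6 -1.343 Tz 0.006 F [-1.6 -2.7  5.5] op 0.696 g 43.5
  t16.67 yaw 169.2 q6 -1.393 Tz -0.049 F [-1.5 -1.6  6.4] op 0.688 g 43.5
  t16.92 yaw 172.0 q6 -1.443 Tz -0.042 F [-2.5 -2.1  5.9] op 0.692 g 43.5
  t17.17 yaw 174.9 q6 -1.493 Tz -0.149 F [-2.8 -2.3  5.7] op 0.689 g 43.5
  t17.42 yaw 177.7 q6 -1.543 Tz -0.243 F [-1.8 -1.8  6.3] op 0.689 g 43.5
  t17.67 yaw -179.4 q6 -1.593 Tz -0.201 F [-1.7 -3.1  5.3] op 0.686 g 43.5
  t17.92 yaw -176.5 q6 -1.643 Tz -0.083 F [-2.1 -1.3  7.2] op 0.687 g 43.5
```

```bash

python3 steer.py '0 0 -0.05 0 0 0 0.5;0 0 0 0 0 0 0.5;0 0 0 0 0 0 0.5' >/dev/null; python3 tq.py
python3 steer.py '0 0 -0.05 0 0 0 0.5;0 0 0 0 0 0 0.5;0 0 0 0 0 0 0.5' >/dev/null; python3 tq.py
python3 steer.py '0 0 -0.05 0 0 0 0.5;0 0 0 0 0 0 0.5;0 0 0 0 0 0 0.5' >/dev/null; python3 tq.py
python3 steer.py '0 0 -0.05 0 0 0 0.5;0 0 0 0 0 0 0.5;0 0 0 0 0 0 0.5' >/dev/null; python3 tq.py
python3 steer.py '0 0 -0.05 0 0 0 0.5;0 0 0 0 0 0 0.5;0 0 0 0 0 0 0.5' >/dev/null; python3 tq.py
python3 steer.py '0 0 -0.05 0 0 0 0.5;0 0 0 0 0 0 0.5;0 0 0 0 0 0 0.5' >/dev/null; python3 tq.py
python3 steer.py '0 0 -0.05 0 0 0 0.5;0 0 0 0 0 0 0.5;0 0 0 0 0 0 0.5' >/dev/null; python3 tq.py
python3 steer.py '0 0 -0.05 0 0 0 0.5;0 0 0 0 0 0 0.5;0 0 0 0 0 0 0.5' >/dev/null; python3 tq.py
python3 steer.py '0 0 -0.05 0 0 0 0.5;0 0 0 0 0 0 0.5;0 0 0 0 0 0 0.5' >/dev/null; python3 tq.py
python3 steer.py '0 0 -0.05 0 0 0 0.5;0 0 0 0 0 0 0.5;0 0 0 0 0 0 0.5' >/dev/null; python3 tq.py
python3 steer.py '0 0 -0.05 0 0 0 0.5;0 0 0 0 0 0 0.5;0 0 0 0 0 0 0.5' >/dev/null; python3 tq.py
python3 steer.py '0 0 -0.05 0 0 0 0.5;0 0 0 0 0 0 0.5;0 0 0 0 0 0 0.5' >/dev/null; python3 tq.py
python3 steer.py '0 0 -0.05 0 0 0 0.5;0 0 0 0 0 0 0.5;0 0 0 0 0 0 0.5' >/dev/null; python3 tq.py
```

```text
t18.17 yaw -173.6 q6 -1.693 Tz -0.000 F [-1.5 -1.1  6.4] op 0.685 g 43.5
  t18.42 yaw -170.8 q6 -1.743 Tz -0.054 F [-1.5 -1.   6. ] op 0.692 g 43.5
  t18.67 yaw -167.9 q6 -1.793 Tz -0.020 F [-2.4 -1.5  5.9] op 0.689 g 43.5
  t18.92 yaw -165.0 q6 -1.843 Tz -0.043 F [-1.7 -2.5  6.4] op 0.689 g 43.5
  t19.17 yaw -162.2 q6 -1.893 Tz -0.073 F [-1.5 -1.1  6.5] op 0.692 g 43.5
  t19.42 yaw -159.3 q6 -1.943 Tz -0.231 F [-1.7 -2.4  5.9] op 0.688 g 43.5
  t19.67 yaw -156.5 q6 -1.992 Tz -0.185 F [-1.2 -1.9  7.6] op 0.688 g 43.8
  t19.92 yaw -153.7 q6 -2.042 Tz -0.173 F [-1.4 -0.9  7.9] op 0.691 g 43.9
  t20.17 yaw -150.8 q6 -2.092 Tz 0.014 F [-1.7 -0.2  7.8] op 0.687 g 43.9
  t20.42 yaw -147.9 q6 -2.142 Tz 0.011 F [-1.2  0.7  7.7] op 0.689 g 43.9
  t20.67 yaw -145.0 q6 -2.192 Tz 0.018 F [-1.5  0.   7.8] op 0.693 g 43.9
  t20.92 yaw -142.2 q6 -2.242 Tz 0.044 F [-2.4 -0.5  8.2] op 0.690 g 43.9
  t21.17 yaw -139.3 q6 -2.292 Tz -0.022 F [-1.4 -0.3  9.1] op 0.685 g 43.9
```

```bash

python3 steer.py '0 0 -0.05 0 0 0 0.5;0 0 0 0 0 0 0.5;0 0 0 0 0 0 0.5' >/dev/null; python3 tq.py
python3 steer.py '0 0 -0.05 0 0 0 0.5;0 0 0 0 0 0 0.5;0 0 0 0 0 0 0.5' >/dev/null; python3 tq.py
python3 steer.py '0 0 -0.05 0 0 0 0.5;0 0 0 0 0 0 0.5;0 0 0 0 0 0 0.5' >/dev/null; python3 tq.py
python3 steer.py '0 0 -0.05 0 0 0 0.5;0 0 0 0 0 0 0.5;0 0 0 0 0 0 0.5' >/dev/null; python3 tq.py
```

```text
t21.42 yaw -136.5 q6 -2.342 Tz -0.132 F [-1.5  0.2  8.3] op 0.692 g 43.9
  t21.67 yaw -133.6 q6 -2.392 Tz -0.204 F [-0.5  0.8  9.2] op 0.693 g 43.9
  t21.92 yaw -130.7 q6 -2.442 Tz -0.223 F [-2.1  1.8  8.8] op 0.690 g 43.9
  t22.17 yaw -127.9 q6 -2.492 Tz -0.021 F [-1.9  0.1  8.4] op 0.689 g 43.9
```

```bash

python3 steer.py '0 0 -0.04 0 0 0 0.5;0 0 0 0 0 0 0.5;0 0 0 0 0 0 0.5' >/dev/null; python3 tq.py
python3 steer.py '0 0 0 0 0 0 1;0 0 0 0 0 0 1;0 0 0 0 0 0 1;0 0 0 0 0 0 1;0 0 0 0 0 0 1'>/dev/null; python3 tq.py
python3 steer.py '0 0 0 0 0 -10 1;0 0 0 0 0 -20 1;0 0 0 0 0 -30 1;0 0 0 0 0 -30 1;0 0 0 0 0 -30 1'>/dev/null
python3 steer.py '0 0 0 0 0 -20 1;0 0 0 0 0 0 1;0 0 0 0 0 0 1'; python3 tq.py
python3 - <<'E'
from h import *
cv2.imwrite("pics/w2.png",r.grab_frame("wrist")[:,:,::-1])
E
```

```text
t22.42 yaw -125.6 q6 -2.532 Tz 0.011 F [-2.6  1.1  8.7] op 0.690 g 43.9
  t22.83 yaw -125.5 q6 -2.533 Tz -0.013 F [-0.4  0.3  0.5] op 0.998 g 0.0
clock: 23.5
eef_pos: [556.5, -4.6, 228.5]
tcp_rot: [-3.139, 0.002, -2.19]
contact_force: [0.6, 1.5, -1.0]
opening: 1.003
grasp_force: 0.0
  t23.50 yaw -125.5 q6 -2.533 Tz 0.018 F [ 0.6  1.5 -1. ] op 1.003 g 0.0
```

View pics/w2.png

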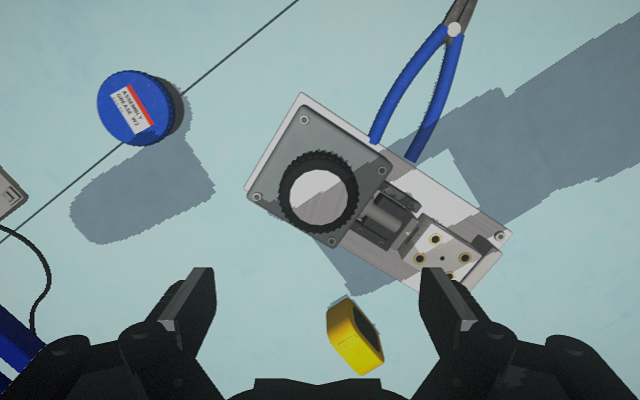

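The gripper is open and clear of the dial (318,192). The pot (135,107), tape (355,335) and pliers haven't moved.

```bash
python3 -c "from rig import r; print(r.sign_off())"
```

```text
the job is handed in; nothing more can be done
None
```

I drove the stop home against its hard end, backed it off four clicks counted by torque, let go of the dial and handed the job in at about 23.5 s of the 72 s; the hand-in gave no verdict, and the grease pot, pliers and tape measure look unmoved in the last picture.

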